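Free the pan lock of a platform balance through its L-shaped gate

TASK

Free the balance's pan lock: with the fingertips, gently push the upright lock pin along the long leg of its L-shaped slot to the corner, then along the short leg until it is fully home at the free end, and leave it there. Only push the pin, do not squeeze it in the gripper or force it hard against the slot, and leave the weights and everything else standing where they are.

Things in the scene. Friction and masses are not known exactly. Their poses are not given: they have to be found in the camera images.
- pin_mid (a point): The lock pin: upright steel pin, 14 mm in diameter, in the L-shaped slot of the gate plate. This point is on its axis, 20 mm above the gate plate's top and 20 mm below the pin's top. Captive: it stays upright and slides only where the slot lets it. No spring: it stays where it is left. Sliding takes 2 to 4 N, pushed slowly. It starts at the locked end of the long leg or up to 20 mm along it.
- slot_start (a point): Locked end of the slot: the pin's axis when at the blind end of the long leg, at plate-top height. Axes of the balance: z up, x from its front towards the pan, y left seen from the front. The aluminium gate plate is 104 (y) x 84 mm, its top 85 mm above the table, 10 mm above the deck; its rim is 22 mm outside the slot's centre lines. Slot 17 mm wide, black floor, hard ends.
- slot_corner (a point): Corner of the slot: where the pin's axis stands when it has reached the corner, at plate-top height. It lies 60 mm from slot_start along the balance's +y. Same axes. The pan's front edge is 75 mm beyond it (+x), the pan's top 10 mm above the plate.
- slot_end (a point): Free end of the slot: where the pin's axis stands at the blind end of the short leg, at plate-top height. It lies 40 mm from slot_corner along the balance's -x, that is towards the front edge of the balance. Same axes.
- lock_slide (a joint): Travel of the pin along the long leg (balance's +y), m: 0 at slot_start, 0.060 at slot_corner; play in the slot about 1.5 mm either way.
- lock_pin (a joint): Travel of the pin along the short leg (balance's -x), m: 0 on the long leg's centre line, 0.040 at slot_end; play about 1.5 mm either way.
- balance: Platform balance, white base 340 x 340 mm, deck 75 mm above the table, fixed. Origin at the centre of its underside, z up, front towards -x. A steel pan 180 (x) x 310 mm, top at 95 mm, covers the rear from x = -0.02 to 0.16; the front deck carries the gate plate (right half, seen from the front) and a flat display (left half).
- block_weight: Bystander: U-shaped steel block weight with a cross bar, 75 x 130 x 90 mm, 4 kg, on the rear of the pan. Origin at the centre of its underside.
- weight_large: Bystander: knobbed steel cylinder weight, 48 mm in diameter, 70 mm tall, loose on the pan. Origin at the centre of its underside.
- weight_small: Bystander: knobbed steel cylinder weight, 30 mm in diameter, 44 mm tall, loose on the front deck left of the gate plate. Origin at the centre of its underside.
- tweezers: Bystander: steel weight tweezers, 135 mm long, 10 mm thick, flat on the table left of the balance.
- brush: Bystander: dusting brush, 160 mm long, 20 mm high, flat on the table left of the balance.
- jar: Bystander: amber glass jar, 64 mm in diameter, 90 mm tall, on the table right of the balance.
- ring_weight: Bystander: brass ring weight, 60 mm in diameter, 25 mm tall, on the table right of the balance.

How it is judged:
On the way, in this order (a step that is already met when the one before it is completed fails the run):
1. the pin is pushed along the long leg to the corner (value of joint lock_slide above 0.055 m and value of joint lock_pin below 0.015 m).
2. the pin is pushed along the short leg to its end (value of joint lock_slide above 0.055 m and value of joint lock_pin above 0.0365 m), for 0.2 s.
At the end, for the whole second after the job is handed in: The pin rests at the free end of the short leg: within 3.5 mm of its full 40 mm travel and within 5 mm of slot_end in plan, not moving (all of step 2 and velocity of joint lock_pin below 0.005 m/s and horizontal distance between pin_mid and slot_end below 0.005 m); the robot touches nothing.
It fails at once if the pin is squeezed in the gripper or forced (over 35 N between fingers and pin) (contact force between the fingers and lock_pin above 35 N).
It fails at once if a weight on the balance is moved more than 8 mm or lifted (distance of any of block_weight, weight_large, weight_small from where it was at the start of the episode above 0.008 m).
It fails at once if a thing beside the balance is moved more than 15 mm or lifted (distance of any of tweezers, brush, jar, ring_weight from where it was at the start of the episode above 0.015 m).
It also fails if it takes over 48 s, if anything falls off the work surface, if the arm or the gripper's body presses on something with over 40 N, if the wrist force passes 120 N, or if a joint passes its speed limit or range.

ROBOT

A 6-joint arm with a two-finger parallel gripper is mounted at the origin on the work surface. World frame = base frame: x ahead of the robot, y to its left, z up, the work surface at z = 0. Lengths are in m, angles in rad, forces in N, time in s.
With the tool pointing down it reaches from about 0.275 to 0.775 m from the base axis. Payload 14.6 kg.
Tool frame: the origin (TCP) lies on the mounting face of the last link; the fingertips stand 173 mm ahead of it and the grasp point (between the pads) lies 155 mm ahead of it; z points along the fingers, y is the direction in which the jaws open and shut (so a half turn about z gives the same grasp; the last joint's range is limited). The gripper opens to 85 mm and grips with 20 to 120 N. Pads are 22 mm wide; open, the fingers measure 114 mm over their backs; the gripper's body (76 mm by 85 mm) begins 54 mm behind the grasp point. The pads swing forward as they close: fully open they stand 13 mm farther back than shut.
Start: joints at [-1.289, 0.263, -0.048, 1.259, 0, 1.415], TCP at [0.222, -0.476, 0.405] pointing down, gripper open.
Joint ranges: [-2.65, 2.65], [-0.89, 1.7], [-1.18, 1.37], [-2.13, 2.11], [-1.35, 1.29], [-3.14, 3.14]. Speed limits (rad/s): [1.89, 1.89, 2.57, 2.79, 3.14, 3.14].

INTERFACE

Orientations are given as a rotation vector (axis times angle).
In Python, from workcell import env gives the robot as it stands. The module is installed in compiled form; this text tells all that it offers. Calls block until the motion is done:
- env.move_to(position, orientation): joint-space move of the TCP to a pose.
- env.servo_line(position, frame=None, vel=0.15, stop_force=None): straight line of the TCP; frame=None keeps the orientation; vel is the mean speed in m/s. With stop_force (N) it stops when the force on the tool has changed by that much, and returns True; else False.
- env.move_joints(angles): joint-space move.
- env.command_gripper(opening): finger opening in m; the grip force is fixed at half the most; returns when the fingers have stopped.
- env.hold(seconds).
- env.solve_ik(position, orientation): joint angles nearest the present ones, or None.
- env.grab_frame(name): name is "side" or "top" or "wrist"; returns the picture (420x560x3 uint8, red, green, blue); there is no depth.
- env.camera_params(name): a dict with "K" (3x3 intrinsics, pixels), "R" (3x3) and "t" (3): a world point X has camera coordinates R X + t. Camera axes: x right, y down, z forward; pixel columns grow to the right and rows downward; lengths in m; the calibration is good to about 2 mm. A picture is of the moment at which its call begins: read the wrist's pose just before it. camera_params takes no time and is no camera call; for the wrist camera it gives the pose at the moment of the call.
A pose or a line that the arm cannot do raises env.Unreachable and nothing moves.
- env.finish_job(): hands the job in, once; it reports no verdict.
Readings, each from a call of its own:
- env.get_clock(): time.
- env.get_joints(): joint angles.
- env.get_joint_vel(): joint speeds.
- env.get_joint_torque(): joint torques, N m.
- env.get_position(): TCP position.
- env.get_tool_rot(): TCP orientation.
- env.get_wrist_force(): force on the tool from outside, world axes, zero at the start.
- env.get_wrist_torque(): the same for the moment, N m.
- env.get_finger_gap(): finger opening in m.
Only numpy, scipy, OpenCV 4.12 (cv2) and the standard library are available. Lean on these libraries where they do the work, as an engineer would, in place of code of your own. Each camera call takes 0.05 s, during which the arm holds its last target.

## Working session

There is one attempt and no reset: what is moved stays moved. The work goes in short steps, each a Python script; the robot and the scene stay as the last script left them, time stands still between calls to the robot, and variables do not carry over. Pictures are saved under pics/ and viewed, and the job is handed in when it is done.

```bash
mkdir -p pics
python3 - <<'E'
from workcell import env
import cv2
for n in("side","top","wrist"):
    p=env.camera_params(n); print(n,p["K"].round(1).tolist(),p["R"].round(3).tolist(),p["t"].round(3).tolist())
    cv2.imwrite(f"pics/{n}0.png",env.grab_frame(n)[:,:,::-1])
print(env.get_clock(),env.get_position(),env.get_tool_rot(),env.get_finger_gap())
E
```

```text
side [[378.9, 0.0, 282.7], [0.0, 378.9, 211.7], [0.0, 0.0, 1.0]] [[-1.0, -0.005, -0.003], [-0.0, 0.485, -0.875], [0.006, -0.875, -0.485]] [0.57, 0.08, 1.098]
top [[509.7, 0.0, 278.0], [0.0, 509.7, 210.6], [0.0, 0.0, 1.0]] [[-0.019, -1.0, 0.007], [-0.995, 0.018, -0.101], [0.101, -0.009, -0.995]] [0.007, 0.593, 1.572]
wrist [[327.5, 0.0, 278.7], [0.0, 327.5, 215.0], [0.0, 0.0, 1.0]] [[0.422, -0.906, -0.001], [-0.86, -0.401, 0.315], [-0.286, -0.133, -0.949]] [-0.524, -0.041, 0.38]
0.15 [ 0.22208878 -0.4756544   0.404328  ] [-3.06618518e+00 -6.80509649e-01  1.12162604e-04] 0.08546883240766773
```

View pics/top0.png

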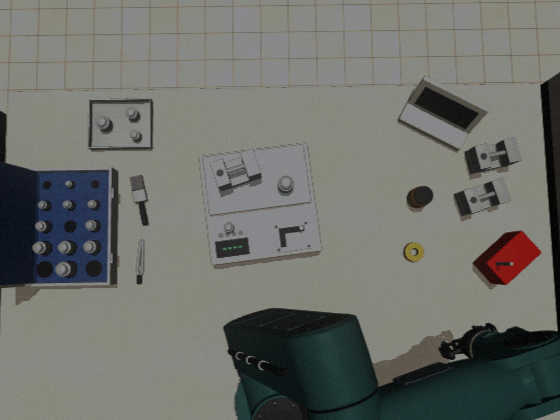

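View pics/side0.png

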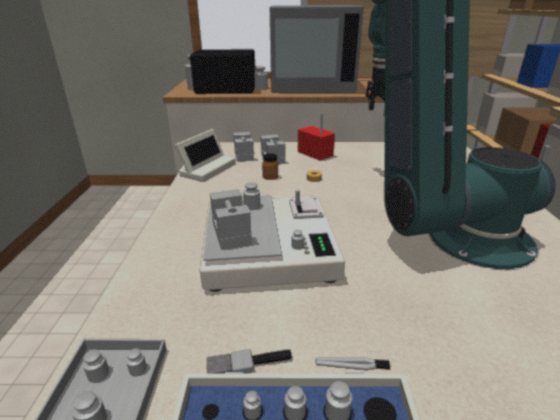

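View pics/wrist0.png

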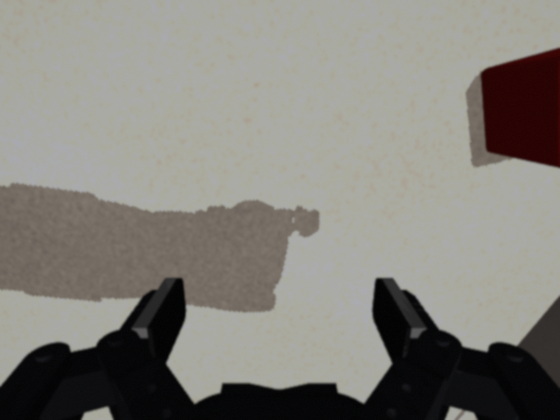

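The top view shows the balance front towards the robot, with the gate plate and its black L at about (278–308, 226–250). The side view shows the pin at about (298, 200). I'll measure the slot roughly, then go above it with the wrist camera.

```bash
cat > h.py <<'E'
from workcell import env
import cv2, numpy as np
from scipy.spatial.transform import Rotation as Ro
def ray(p,uv,z):
    K,R,t=(np.array(p[k]) for k in "KRt")
    uv=np.atleast_2d(np.array(uv,float)); d=(R.T@np.linalg.inv(K)@np.c_[uv,np.ones(len(uv))].T).T
    c=-R.T@t
    return c+d*((z-c[2])/d[:,2])[:,None]
def proj(p,X):
    K,R,t=(np.array(p[k]) for k in "KRt")
    q=(K@(R@np.atleast_2d(X).T+t[:,None])).T
    return q[:,:2]/q[:,2:]
E
python3 - <<'E'
from h import *
p=env.camera_params("top")
print(ray(p,[[302,230],[284,232],[286,247],[206,268-5],[320,250]],0.085).round(3))
im=cv2.imread("pics/top0.png")
cv2.imwrite("pics/topz.png",cv2.resize(im[140:270,190:330],None,fx=5,fy=4.6,interpolation=cv2.INTER_CUBIC))
w=env.camera_params("wrist"); R,t=np.array(w["R"]),np.array(w["t"])
T=Ro.from_rotvec(env.get_tool_rot()).as_matrix(); print(T.round(3)); print("cam in tool",T.T@(-R.T@t-env.get_position()), (T.T@R.T).round(3))
E
```

```text
[[ 0.527 -0.074  0.085]
 [ 0.522 -0.02   0.085]
 [ 0.476 -0.025  0.085]
 [ 0.433  0.216  0.085]
 [ 0.466 -0.127  0.085]]
[[ 0.906  0.423 -0.   ]
 [ 0.423 -0.906  0.001]
 [ 0.    -0.001 -1.   ]]
cam in tool [ 0.08084294 -0.00036579  0.03088062] [[-0.001 -0.949 -0.316]
 [ 1.    -0.001 -0.   ]
 [-0.    -0.316  0.949]]
```

View pics/topz.png

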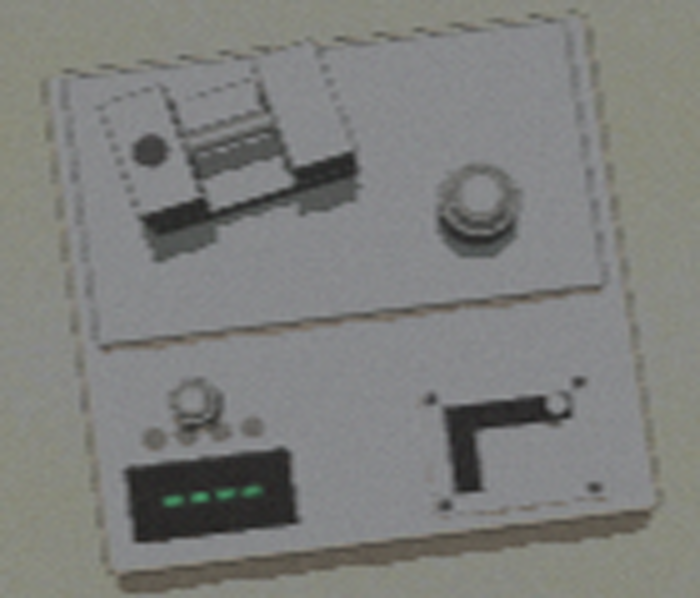

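The balance yaw is about +0.095 rad and the pin stands near the locked end. I'm moving above it for a close view, with the gripper shut.

Run:
```python
from h import *
yaw=0.1
rv=(Ro.from_euler('z',yaw)*Ro.from_euler('x',np.pi)).as_rotvec()
P=[0.43,-0.06,0.40]
print(env.solve_ik(P,rv))
env.command_gripper(0.0)
env.move_to(P,rv)
print(env.get_clock(),env.get_position(),env.get_finger_gap(),env.get_wrist_force())
import pickle
w=env.camera_params("wrist"); pickle.dump(w,open("w1.pkl","wb"))
im=env.grab_frame("wrist")[:,:,::-1]; cv2.imwrite("pics/wrist1.png",im)
```

```text
[-3.26772871e-01  1.09321959e-01 -2.60150252e-01  1.20132411e+00
 -4.44089210e-16  2.71481978e+00]
2.6167 [ 0.4301092  -0.06056349  0.39998317] -0.0001746891524438151 [-0.53785932  0.05720293 -0.36863181]
```

View pics/wrist1.png

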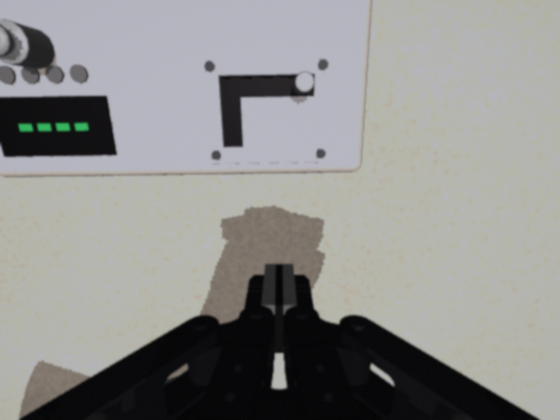

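The close view shows the L slot with corners near (220,75), (315,75), (232,147), and the pin's bright top at about (304,82).

Run:
```python
from h import *
import pickle
w=pickle.load(open("w1.pkl","rb")); im=cv2.imread("pics/wrist1.png"); g=cv2.cvtColor(im,cv2.COLOR_BGR2GRAY)
m=(g<90).astype(np.uint8); m[:, :205]=0; m[155:]=0; m[:,330:]=0
n,l,s,c=cv2.connectedComponentsWithStats(m)
for i in range(1,n): print(s[i],c[i].round(1), ray(w,c[i],.085).round(4)) if s[i][4]>15 else 0
i=1+np.argmax(s[1:,4]); mm=(l==i)
ys,xs=np.nonzero(mm); X=ray(w,np.c_[xs,ys],.085)[:,:2]
# yaw from screws and slot
cs=cv2.findContours(mm.astype(np.uint8),cv2.RETR_EXTERNAL,cv2.CHAIN_APPROX_NONE)[0][0]
q=cv2.approxPolyDP(cs,3,True)[:,0]; print(q.tolist()); print(ray(w,q,.085)[:,:2].round(4).tolist())
# pin top: bright
roi=g[65:110,285:325]; 
cv2.imwrite("pics/z1.png",cv2.resize(im[45:165,195:345],None,fx=5,fy=5,interpolation=cv2.INTER_NEAREST))
```

```text
[319  61   8   8  47] [322.6  64.3] [[ 0.5452 -0.0839  0.085 ]]
[206  62   8   9  50] [209.2  65.9] [[0.5351 0.0056 0.085 ]]
[ 219   75   95   72 2646] [249.9  98.2] [[ 0.5142 -0.0283  0.085 ]]
[317 150   7   5  26] [320.2 152.4] [[ 0.4764 -0.0916  0.085 ]]
[213 152   7   3  17] [215.7 153.2] [[ 0.4669 -0.0022  0.085 ]]
[[313, 88], [299, 91], [294, 84], [296, 75], [220, 76], [224, 145], [241, 145], [241, 96], [312, 95]]
[[0.527, -0.0786], [0.5237, -0.0676], [0.5285, -0.063], [0.5353, -0.0638], [0.5286, -0.0033], [0.4745, -0.009], [0.4759, -0.0235], [0.5152, -0.021], [0.5217, -0.0785]]
```

View pics/z1.png

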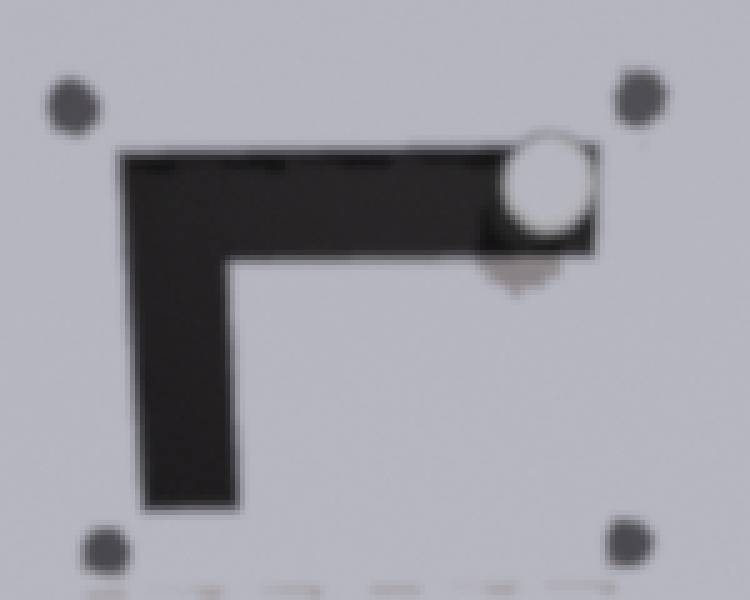

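```bash
cat >> h.py <<'E'
yaw=0.110
ex=np.array([np.cos(yaw),np.sin(yaw),0]); ey=np.array([-np.sin(yaw),np.cos(yaw),0])
ctr=np.array([.5059,-.0430,.085])
start=ctr+.02*ex-.03*ey; corner=ctr+.02*ex+.03*ey; end=ctr-.02*ex+.03*ey
E
python3 - <<'E'
from h import *
import pickle
w=pickle.load(open("w1.pkl","rb"))
print(start,corner,end)
def loc(X): d=X-start; return (d@ey*1e3).round(1),(d@ex*1e3).round(1)
print("pin",loc(ray(w,[304.1,81.5],.125)))
q=np.array([[119,150],[600,148],[595,255],[228,258],[238,508],[145,508]])/5+[194.5,44.5]
print("slot along,across",loc(ray(w,q,.085)))
# side view check of the pin top
print("side pin proj", proj(env.camera_params("side"),ray(w,[304.1,81.5],.125)))
print("top proj", proj(env.camera_params("top"),[start,corner,end]))
E
```

```text
[ 0.52907247 -0.07062312  0.085     ] [ 0.52248577 -0.01098575  0.085     ] [ 0.48272753 -0.01537688  0.085     ]
pin (array([2.4]), array([-0.5]))
slot along,across (array([68.2, -8.7, -8.3, 51.6, 51.8, 67.7]), array([  8. ,   7.5,  -8.6,  -8.4, -48.6, -48.4]))
side pin proj [[297.1628584  190.16059643]]
top proj [[300.72526057 229.2929906 ]
 [281.05059063 231.82597333]
 [282.76007051 244.97725075]]
```

The slot edges fall within 0.6 mm of the given sizes, and the pin is 2.4 mm along the long leg. First push: the shut fingertips on the −y side, 15 mm above the plate.

Run:
```python
from h import *
rv=(Ro.from_euler('z',yaw)*Ro.from_euler('x',np.pi)).as_rotvec()
def tcp(X,z): return [X[0],X[1],z+.173]
A=start-.042*ey
env.move_to(tcp(A,.19),rv); env.servo_line(tcp(A,.10),vel=.1); env.hold(.2)
print(env.get_clock(),env.get_position(),env.get_wrist_force())
loc=lambda:(round(float((env.get_position()-start)@ey)*1e3,1),round(float((env.get_position()-start)@ex)*1e3,1))
for s in np.arange(-.035,-.004,.003):
    r=env.servo_line(tcp(start+s*ey,.10),vel=.03,stop_force=8)
    f=env.get_wrist_force(); print(loc(),r,(f@ey).round(2),(f@ex).round(2))
    if r: break
    if f@ey<-1.7: break
cv2.imwrite("pics/w2.png",env.grab_frame("wrist")[:,:,::-1])
print(env.get_clock())
```

```text
4.475 [ 0.53378141 -0.11240419  0.27341644] [1.43100487 0.41759524 0.09235462]
(-34.8, 0.0) False 0.33 -0.42
(-31.8, -0.0) False 0.62 -0.73
(-28.9, -0.0) False 0.88 -0.52
(-25.8, -0.0) False 0.54 -0.34
(-22.8, -0.0) False 0.39 0.58
(-19.8, -0.0) False 0.67 0.55
(-16.9, 0.0) False -0.16 -0.15
(-13.8, -0.0) False -0.71 -0.67
(-10.8, 0.0) False 0.63 -0.08
(-7.8, -0.0) False 0.34 -0.31
(-4.8, -0.0) False 0.84 -0.77
7.4083
```

View pics/w2.png

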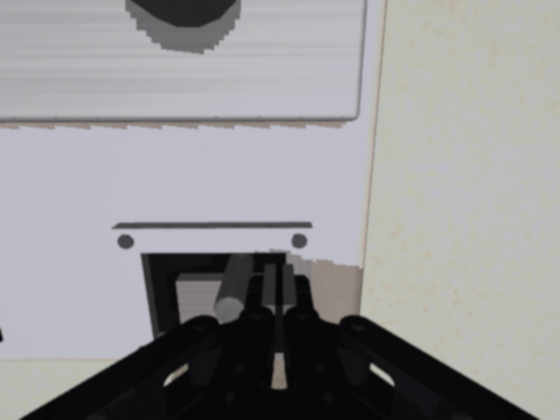

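Run:
```python
from h import *
w=env.camera_params("wrist")
for uv,z in (([229,308],.125),([243,256],.085),([264,290],.1),([294,290],.1)):
    d=ray(w,uv,z)[0]-start; print(uv,(d@ey*1e3).round(1),(d@ex*1e3).round(1))
im=cv2.imread("pics/w2.png"); cv2.imwrite("pics/z2.png",cv2.resize(im[240:360,170:330],None,fx=5,fy=5,interpolation=cv2.INTER_CUBIC))
```

```text
[229, 308] 16.1 1.0
[243, 256] 14.3 5.7
[264, 290] 2.7 -5.6
[294, 290] -12.1 -5.6
```

View pics/z2.png

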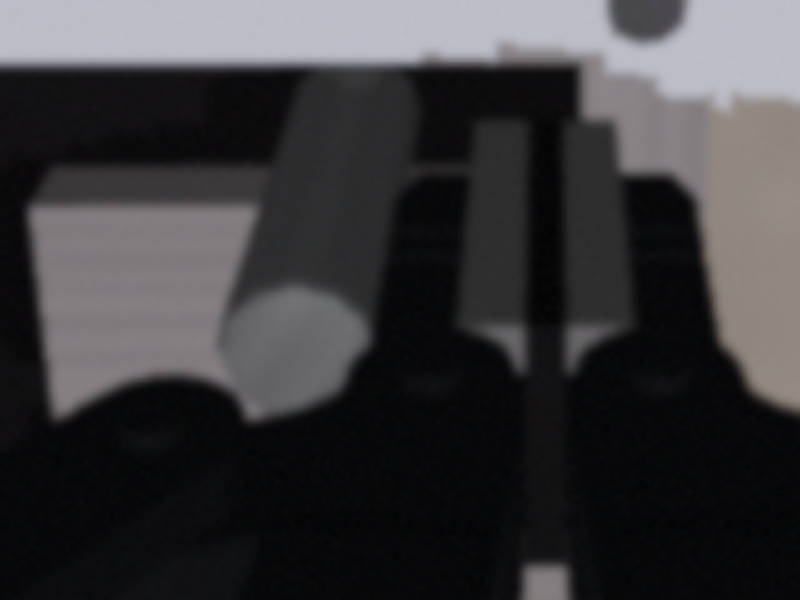

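The black finger backs (half width about 14.5 mm) have already pushed the pin to about 16 mm. I'm continuing to the corner.

Run:
```python
from h import *
def tcp(X,z): return [X[0],X[1],z+.173]
loc=lambda:(round(float((env.get_position()-start)@ey)*1e3,1),round(float((env.get_position()-start)@ex)*1e3,1))
for s,v in ((.034,.03),(.043,.012)):
    r=env.servo_line(tcp(start+s*ey,.10),vel=v,stop_force=10)
    f=env.get_wrist_force(); print(loc(),r,(f@ey).round(2),(f@ex).round(2))
    if r: break
# back off, rise
b=(env.get_position()-start)@ey
env.servo_line(tcp(start+(b-.012)*ey,.10),vel=.05)
env.servo_line(tcp(start+(b-.012)*ey,.16),vel=.1)
B=start+.03*ey-.09*ex
env.servo_line(tcp(B,.227),vel=.12)
import pickle
pickle.dump(env.camera_params("wrist"),open("w3.pkl","wb"))
cv2.imwrite("pics/w3.png",env.grab_frame("wrist")[:,:,::-1])
print(env.get_clock())
```

```text
(33.9, 0.1) False -0.21 -0.39
(41.4, 0.1) True -4.15 -0.91
11.7667
```

View pics/w3.png

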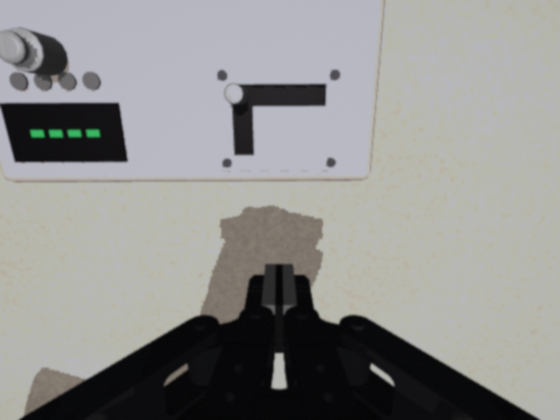

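Run:
```python
from h import *
import pickle
w=pickle.load(open("w3.pkl","rb"))
d=ray(w,[234,93],.125)[0]-start; print("pin",(d@ey*1e3).round(1),(d@ex*1e3).round(1))
# weight_large from top view, knob top centre
X=ray(env.camera_params("top"),[190+482/5,140+190/4.6],.165)[0]; d=X-corner; print("wl",X.round(3),d@ey,d@ex)
def tcp(X,z): return [X[0],X[1],z+.173]
loc=lambda:(round(float((env.get_position()-corner)@ey)*1e3,1),round(float((env.get_position()-corner)@ex)*1e3,1))
A=corner+.033*ex
env.servo_line(tcp(A,.20),vel=.15); env.servo_line(tcp(A,.13),vel=.12)
print(env.servo_line(tcp(A,.103),vel=.05,stop_force=8)); env.hold(.2)
print(loc(),env.get_wrist_force().round(1),env.get_clock())
cv2.imwrite("pics/w4.png",env.grab_frame("wrist")[:,:,::-1])
cv2.imwrite("pics/s4.png",cv2.resize(env.grab_frame("side")[140:290,190:390,::-1],None,fx=4,fy=4))
```

```text
pin 60.9 -0.5
wl [ 0.664 -0.028  0.165] -0.032540157561037536 0.13852807765983835
False
(-0.0, 33.1) [-0.   0.3  0.8] 14.4083
```

View pics/w4.png

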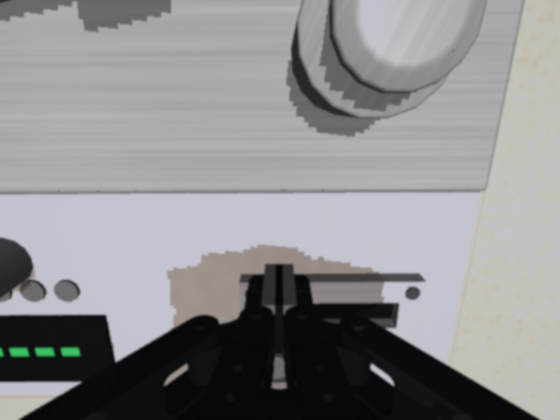

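View pics/s4.png

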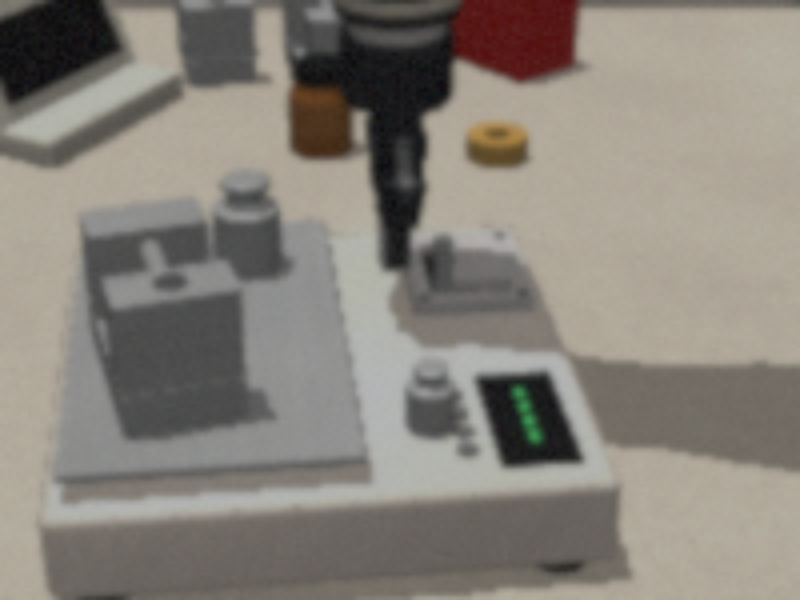

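The pin is at the corner (60.9 mm), and the fingers stand clear behind it on the pan side. Now the push along the short leg.

Run:
```python
from h import *
import pickle
def tcp(X,z): return [X[0],X[1],z+.173]
loc=lambda:(round(float((env.get_position()-corner)@ey)*1e3,1),round(float((env.get_position()-corner)@ex)*1e3,1))
for s,v in ((0.012,.03),(-.016,.03),(-.035,.012)):
    r=env.servo_line(tcp(corner+s*ex,.103),vel=v,stop_force=10)
    f=env.get_wrist_force(); print(loc(),r,(f@ey).round(2),(f@ex).round(2))
    if r: break
env.hold(.3); print(loc(),env.get_wrist_force().round(1))
b=(env.get_position()-corner)@ex
env.servo_line(tcp(corner+(b+.02)*ex,.103),vel=.05)
env.servo_line(tcp(corner+(b+.02)*ex,.20),vel=.12)
env.servo_line(tcp(start+.03*ey-.09*ex,.227),vel=.15)
pickle.dump(env.camera_params("wrist"),open("w5.pkl","wb"))
cv2.imwrite("pics/w5.png",env.grab_frame("wrist")[:,:,::-1])
print(env.get_clock())
```

```text
(0.0, 11.9) False 0.63 -0.24
(0.0, -16.1) False 0.2 0.09
(-0.1, -24.3) True 0.8 3.3
(-0.1, -24.2) [2.3 0.5 1.6]
19.9417
```

View pics/w5.png

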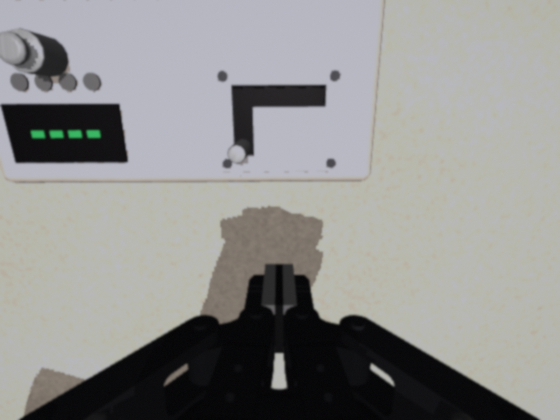

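The pin top is now at about (237,153), at the slot's free end. I'll check that in numbers with the wrist and top views.

Run:
```python
from h import *
import pickle
w=pickle.load(open("w5.pkl","rb")); g=cv2.imread("pics/w5.png",0)
m=np.zeros_like(g); 
im=cv2.imread("pics/w5.png"); cv2.imwrite("pics/z5.png",cv2.resize(im[70:185,205:345],None,fx=5,fy=5,interpolation=cv2.INTER_CUBIC))
for uv in ([237,153],[234,93]):
    d=ray(w,uv,.125)[0]-start; print(uv,(d@ey*1e3).round(1),(d@ex*1e3).round(1))
print("expected end px",proj(w,end+[0,0,.04]))
t=env.grab_frame("top"); cv2.imwrite("pics/top5.png",cv2.resize(t[140:270,190:330,::-1],None,fx=5,fy=4.6,interpolation=cv2.INTER_CUBIC))
```

```text
[237, 153] 60.7 -41.6
[234, 93] 61.0 -0.0
expected end px [[237.79589952 150.87076794]]
```

View pics/z5.png

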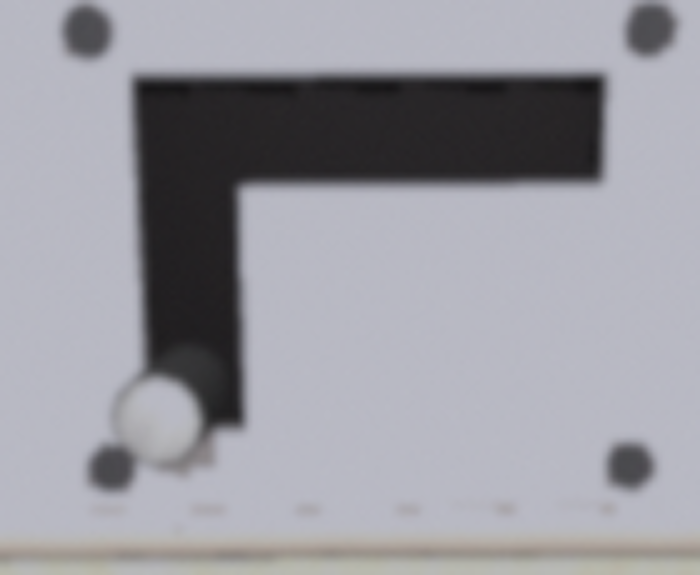

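View pics/top5.png

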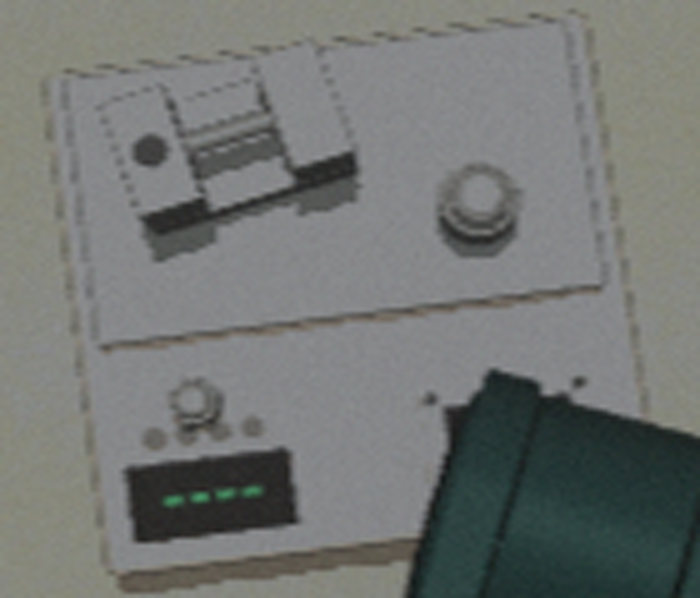

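Run:
```python
from h import *
env.hold(.3); print(env.get_clock(),np.abs(env.get_joint_vel()).max()); env.finish_job()
```

```text
20.2917 0.0025211759525840946
the job is handed in; nothing more can be done
```

I pushed the lock pin along the long leg to the corner with the shut fingertips. I then lifted round to the pan side and pushed it along the short leg to the end. I backed off clear and handed the job in at about 20.3 s; the hand-in reported no verdict.

- **Pin position:** The last wrist picture puts the pin at 60.7 mm along the long leg and 41.6 mm along the short leg. That is against the end stop, about 2 mm from slot_end, as the play in the slot allows. The slot measured within 0.6 mm of its given sizes.
- **Forces:** Both pushes ended when the force on the tool had changed by 10 N at the end of the leg. Nothing I read came near the 35 N limit.
- **Weights:** All three look unmoved between the first and last top views. I did not photograph the things beside the balance again, but the arm did not go near them.
- **Not checked:** The last top view could not confirm the pin, because the arm hid that part of the gate plate.

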